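Offer up the matching hinge leaf to the slide case

TASK

The white slide case is missing its flap hinge. Of the three loose brass leaves pick the one whose barrel just fits between the two fixed barrels on the front of the case, lift it by its blue block, bring it in level with its barrel between them so that the three holes line up for the 6 mm pin, and finish while still holding it there in the gripper, freely and steady, not pressed against the case. Leave the other two leaves and everything else on the bench where they are.

Things in the scene. Friction and masses are not known exactly. Their poses are not given: they have to be found in the camera images.
- case: white slide case fixed to the bench, 150 deep (x), 240 wide (y), 70 mm tall; origin at the centre of its underside; front faces its own -x, roughly to the robot. An aluminium jamb block, 30 x 110 mm, stands on its front top edge, flush with the front; top 100 mm above the bench (104 with screw heads). It carries the two fixed barrels; below and in front of them is empty.
- gap (a point): midpoint of the 27 mm gap between the two fixed brass barrels (20 mm outside diameter, 20 mm long, 10.5 mm holes along the case's y), on their axis: at (-89, 0, 85) mm in the case's frame, 85 mm above the bench, axes as the case's. The leaf's hole centre goes here, leaf x along case x: barrel towards the case, plate and block in front of it.
- leaf_fit: the RIGHT loose brass leaf: barrel 22 mm wide. Lies flat like the other two (any order), barrel roughly away from the robot. Origin: centre of underside, below the middle of its blue block; x to the barrel, y along the barrel, z up. Plate 50 mm wide, 4.5 thick, x -27 to 25 mm, then a neck as wide as the barrel. About 170 g.
- leaf_fit_hole (a point): centre of the 10.5 mm hole (along leaf y) in the right leaf's barrel, 20 mm outside diameter: at (42, 0, 10) mm in the leaf's frame, axes as the leaf's
- leaf_fit_grip (a point): middle of the right leaf's blue grip block, at (0, 0, 20) mm in the leaf's frame. Block 34 mm (x) by 30 mm (y), from 4.5 to 35 mm above the underside: grip across the 30 mm, fingers closing along leaf y; fingertips must stay above the 4.5 mm plate, which sticks out 10 mm at each side
- leaf_narrow: look-alike leaf with too narrow a barrel, 12 mm wide; otherwise as leaf_fit; leave alone
- leaf_wide: look-alike leaf with too wide a barrel, 34 mm wide (does not go into the gap); otherwise as leaf_fit; leave alone
- pin: loose steel hinge pin, 6 mm thick, 93 mm long, lying in the white tray; origin below its middle; a colleague will drive it, not part of the robot's job
- driver: loose screwdriver with red handle, 170 mm long, lying on the bench in front of the case; origin on its underside
- jar: loose glass specimen jar, orange cap, 60 mm diameter, 85 mm tall; origin at centre of underside
- beaker: loose empty glass beaker, 70 mm diameter, 90 mm tall; origin at centre of underside
- petri: loose clear flat dish, 90 mm diameter, 16 mm tall; origin at centre of underside
- slidebox: loose blue box, 70 x 160 x 35 mm; origin at centre of underside

How it is judged (in metres and radians):
On the way:
1. the right leaf is lifted clear of the bench in the gripper (height (world z) of leaf_fit above 0.03 m and contact force between the fingers and leaf_fit above 3 N), for 0.2 s.
At the end, for the whole second after the job is handed in: Right leaf gripped (over 3 N) and still; hole centre within 3 mm of the fixed axis up-down and front-back, within 3.5 mm of mid-gap along it; barrels parallel within 0.09 rad, plate level within 0.15 rad; pressing on the case under 3 N (x of leaf_fit_hole in the frame of gap between -0.003 and 0.003 m and z of leaf_fit_hole in the frame of gap between -0.003 and 0.003 m and y of leaf_fit_hole in the frame of gap between -0.0035 and 0.0035 m and angle between the y axis of leaf_fit_hole and the y axis of gap, either way round below 0.09 rad and angle between leaf_fit's own z axis and vertical below 0.15 rad and contact force between the fingers and leaf_fit above 3 N and contact force between leaf_fit and case below 3 N and linear speed of leaf_fit below 0.02 m/s); the arm keeps its last pose, push and grip.
It fails at once if a look-alike leaf is moved more than 25 mm (distance of any of leaf_narrow, leaf_wide from where it was at the start of the episode above 0.025 m).
It fails at once if another thing on the bench is moved more than 30 mm (distance of any of pin, driver, jar, beaker, petri, slidebox from where it was at the start of the episode above 0.03 m).
It also fails if it takes over 42 s, if anything falls off the work surface, if the arm or the gripper's body presses on something with over 40 N, if the wrist force passes 120 N, or if a joint passes its speed limit or range.

ROBOT

A 6-joint arm with a two-finger parallel gripper is mounted at the origin on the work surface. World frame = base frame: x ahead of the robot, y to its left, z up, the work surface at z = 0. Lengths are in mm, angles in rad, forces in N, time in s.
With the tool pointing down it reaches from about 300 to 775 mm from the base axis. Payload 14.6 kg.
Tool frame: the origin (TCP) lies midway between the tips of the shut fingers; the grasp point (between the pads) lies behind it (manip.grip_depth is the z of the grasp point in the tool frame, in mm); z points along the fingers, y is the line along which they close (so a half turn about z gives the same grasp; the last joint's range is limited). The gripper opens to 94 mm and grips with 3 to 60 N. Pads are 16 mm wide; open, the fingers measure 119 mm over their backs; the gripper's body (75 mm by 177 mm) begins 78 mm behind the grasp point.
Start: joints at [-1.249, 0.3, 1.521, -0, 1.321, -0.067], TCP at [208.485, -508.943, 205.446] pointing down, gripper open.
Joint ranges: [-3.03, 3.03], [-0.79, 2.21], [0.23, 2.52], [-1.04, 4.18], [0, 3.07], [-2.55, 2.55]. Speed limits (rad/s): [2.22, 2.22, 2.57, 3.14, 3.14, 3.14].

INTERFACE

Orientations are given as [roll, pitch, yaw] about the fixed x, y, z axes, in that order (R = Rz(yaw) Ry(pitch) Rx(roll)).
In Python, from cell import manip gives the robot as it stands.
- The arm moves only by the tool drive_effector, called after "Request:" as name(argument=value, ...), one argument or row to a line, values as JSON. Schema: {"type":"object","properties":{"steps":{"type":"array","items":{"type":"object","properties":{"xyz":{"type":"array","items":{"type":"number"},"minItems":3,"maxItems":3},"rotvec":{"type":"array","items":{"type":"number"},"minItems":3,"maxItems":3}},"additionalProperties":false},"minItems":1,"maxItems":5},"jaw":{"type":"number"},"grip_n":{"type":"number"},"only":{"type":"string"},"quiet":{"type":"boolean"},"lines":{"type":"string"}},"required":["steps"],"additionalProperties":false}. steps is a list of rows, 1 to 5 of them, each an object with the fields xyz (a list: dx, dy, dz in units of 5 mm), rotvec (a list: a rotation vector rx, ry, rz in units of 0.05 rad); a field left out counts as zero; each row is the pose to reach, as a shift and turn from the pose commanded when the call began, along the tool's axes at that moment; what a row does not reach only later rows make up. A row lasts 1/10 s, in which the tool goes at most 50 mm and 0.15 rad, less where a joint would pass 70% of its speed; a pose out of reach is approached as far as the arm can. jaw is the finger opening in mm, set as the call begins (left out keeps the last). The fingers move at their own pace and stop on an object; grip_n is the grip in N (left out, the last holds). Time passes only in rows, so rows that do not move let the fingers close. The tool returns the time, the measured TCP pose, the force, the opening and the grip force at its end. only (a regular expression) keeps the lines of the reply that match it, lines (a string "A,B") keeps lines A to B, and quiet returns only ok. Input that does not fit is refused with a message, and nothing moves.
- manip.read_state(): the state, without advancing time (a new reading comes with each control period).
- manip.camera(name): name is "scene" or "side" or "wrist"; returns (picture, depth): 420x560x3 uint8, red, green, blue; 420x560 float32, mm along the optical axis (not along the pixel's ray), 0 where there is no reading.
- manip.camera_info(name): a dict with "K" (3x3 intrinsics, pixels), "rvec" (rotation vector, rad) and "tvec" (3), from world to camera coordinates, as OpenCV has them; the wrist camera has in their place "mount" (4x4, takes a point from camera to tool coordinates, whose origin is the TCP and whose axes are the flange's). Camera axes: x right, y down, z forward; pixel columns grow to the right and rows downward; lengths in mm; the calibration is good to about 2 mm. The wrist camera is an equidistant fisheye: a pixel r from the principal point sees the ray r / f radians off the axis. A picture is of the moment at which its call begins: read the wrist's pose just before it. camera_info takes no time and is no camera call.
- manip.sign_off(): hands the job in; it is judged then, once.
The state is a dict: "clock": time; "joints": joint angles; "qd": joint speeds; "effort": joint torques, N m; "eef_pos": TCP position; "eef_rot": TCP orientation; "wrist_force": force on the tool from outside, world axes, zero at the start; "moment": the same for the moment, N m; "finger_gap": finger opening in mm; "finger_force": force on a finger pad.
Only numpy, scipy, OpenCV 4.12 (cv2) and the standard library are available. Lean on these libraries where they do the work, as an engineer would, in place of code of your own. Each camera call takes 0.05 s, during which the arm holds its last target. There are 200 camera calls.

## Working session

There is one attempt and no reset: what is moved stays moved. The work goes in short steps, Python scripts to look and compute and a tool call to move; the robot and the scene stay as the last step left them, time stands still between calls to the robot, and variables do not carry over. Pictures are saved under pics/ and viewed, at most 10 in all, crops included, and the job is handed in when it is done.

```bash
ls; mkdir -p pics
```

Run:
```python
from cell import manip
import cv2,numpy as np
print(manip.read_state()); print(manip.grip_depth)
for n in("scene","side","wrist"):
    p,d=manip.camera(n); np.savez(f"pics/{n}0.npz",p=p,d=d); cv2.imwrite(f"pics/{n}0.png",p[...,::-1]); print(n,manip.camera_info(n),(d>0).mean())
```

```text
cell.py
pics
{'clock': 0.0, 'joints': array([-1.24861758e+00,  3.00501704e-01,  1.52158313e+00,  2.13028744e-06,
        1.32070926e+00, -6.66272323e-02]), 'qd': array([ 0.00075297, -0.00076146, -0.00128296,  0.00147698, -0.00082222,
        0.00033616]), 'effort': array([ 1.36006215e-04, -5.31807232e+01, -3.52738881e+01,  7.08444114e-02,
        2.44263920e-02, -1.16541482e-04]), 'eef_pos': array([ 208.39529741, -508.70204883,  204.86868065]), 'eef_rot': array([-3.14039401e+00, -8.20484844e-05,  3.88805404e-01]), 'wrist_force': array([-0.1626742 ,  0.07181432,  0.10352583]), 'moment': array([-0.01527502, -0.0144284 , -0.06510637]), 'finger_force': 0.0, 'finger_gap': 94.08581518348524}
-18.8
scene {'K': array([[480.06459925,   0.        , 274.99537933],
       [  0.        , 480.06459925, 210.02422255],
       [  0.        ,   0.        ,   1.        ]]), 'rvec': array([ 1.77502486,  1.72431308, -0.70101869]), 'tvec': array([ -12.33498183, -351.53068501, 1677.88178817])} 0.9961309523809524
side {'K': array([[509.71269793,   0.        , 283.92897334],
       [  0.        , 509.71269793, 210.77775549],
       [  0.        ,   0.        ,   1.        ]]), 'rvec': array([ 2.21795319, -0.13320162,  0.03228045]), 'tvec': array([-549.6597633 ,  107.50653097, 1589.77550164])} 0.9957312925170068
wrist {'K': array([[325.1922621 ,   0.        , 283.5019617 ],
       [  0.        , 325.1922621 , 213.71961658],
       [  0.        ,   0.        ,   1.        ]]), 'mount': array([[ 3.59539948e-04, -9.65894944e-01, -2.58934022e-01,
         7.65847328e+01],
       [ 9.99999909e-01,  2.87623031e-04,  3.15625900e-04,
         3.74519171e-01],
       [-2.30386073e-04, -2.58934112e-01,  9.65894959e-01,
        -1.78470309e+02],
       [ 0.00000000e+00,  0.00000000e+00,  0.00000000e+00,
         1.00000000e+00]])} 0.9940943877551021
```

View pics/scene0.png

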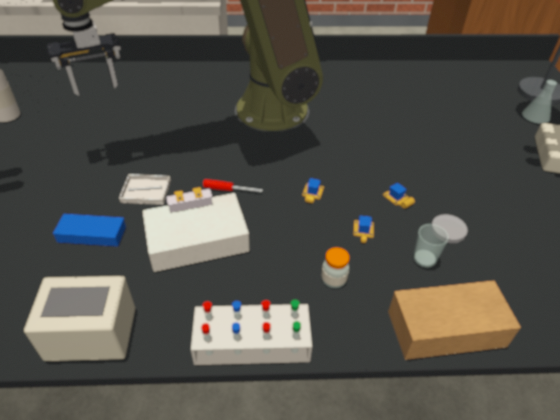

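View pics/side0.png

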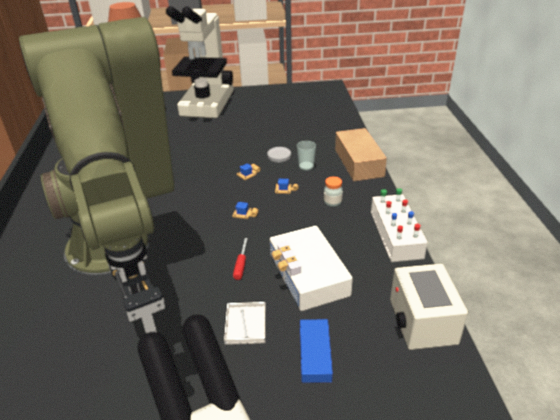

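The scene view shows three leaves at about (313,190), (397,195) and (364,228), and the case with its fixed barrels at (180,196) and (197,192). The side view shows the leaves at (243,211), (285,186) and (248,172), with the jamb barrels near (285,257). Next I'll localise them from both views.

Create h.py:
```python
import numpy as np,cv2
from cell import manip
from scipy.spatial.transform import Rotation as R
def pose():
    s=manip.read_state(); return R.from_euler('xyz',s['eef_rot']).as_matrix(),np.array(s['eef_pos'])
def ext(n,P=None):
    "rotation, origin: camera->world"
    i=manip.camera_info(n)
    if n=='wrist':
        Rt,t=P; M=i['mount']; return Rt@M[:3,:3],Rt@M[:3,3]+t
    r=cv2.Rodrigues(i['rvec'])[0]; return r.T,-r.T@i['tvec']
def rays(n,uv,P=None):
    "unit-z (fixed) or unit (wrist) rays in world, origin"
    K=manip.camera_info(n)['K']; uv=np.atleast_2d(uv).astype(float)
    q=(uv-K[:2,2])/K[0,0]
    if n=='wrist':
        th=np.linalg.norm(q,axis=1,keepdims=True); d=np.c_[q*np.sinc(th/np.pi)/1,np.cos(th)]
    else: d=np.c_[q,np.ones(len(q))]
    Rc,o=ext(n,P); return d@Rc.T,o,d
def cloud(n,uv,dep,P=None):
    w,o,d=rays(n,uv,P); return o+w*(dep/d[:,2])[:,None]
def onplane(n,uv,z,P=None):
    w,o,_=rays(n,uv,P); return o+w*((z-o[2])/w[:,2])[:,None]
def tri(n1,uv1,n2,uv2,P1=None,P2=None):
    a,o,_=rays(n1,uv1,P1); b,p,_=rays(n2,uv2,P2); a=a[0];b=b[0]
    s=np.linalg.lstsq(np.c_[a,-b],p-o,rcond=None)[0]
    x,y=o+s[0]*a,p+s[1]*b; return (x+y)/2,np.linalg.norm(x-y)
def masks(p):
    h=cv2.cvtColor(p,cv2.COLOR_RGB2HSV)
    return dict(blue=cv2.inRange(h,(105,150,60),(130,255,255)),brass=cv2.inRange(h,(12,110,80),(28,255,255)))
def blobs(m,lo):
    n,l,s,c=cv2.connectedComponentsWithStats(m)
    return [(l==i,s[i],c[i]) for i in range(1,n) if s[i,4]>=lo]
```

Run:
```python
from h import *
for n in('scene','side'):
    f=np.load(f'pics/{n}0.npz');p,d=f['p'],f['d']
    for k,m in masks(p).items():
        for l,s,c in blobs(m,15):
            v,u=np.nonzero(l); X=cloud(n,np.c_[u,v],d[v,u])
            print(n,k,c.round(),s[4],np.median(X,0).round(),X.min(0).round(),X.max(0).round())
```

```bash
cd pics; python3 -c "
import cv2
a=cv2.imread('scene0.png')[165:250,285:425];b=cv2.imread('side0.png')[155:225,220:310]
a=cv2.resize(a,(700,425),interpolation=2);cv2.imwrite('c1.png',a)"
```

```text
scene blue [313. 185.] 138 [433. 105.  33.] [365.  91.  -5.] [452. 132.  39.]
scene blue [397. 190.] 175 [458. 338.  32.] [392. 318.  -4.] [477. 378.  40.]
scene blue [ 89. 229.] 1933 [ 592. -482.   33.] [ 496. -587.   -6.] [1436.  -52.  934.]
scene blue [364. 223.] 161 [583. 225.  34.] [519. -52.  -4.] [1436.  256.  934.]
scene blue [236. 305.] 63 [ 876. -100.  104.] [ 793. -110.   -2.] [886. -94. 107.]
scene blue [236. 328.] 45 [929. -99. 104.] [ 919. -105.   97.] [936. -95. 107.]
scene brass [498.  17.] 4044 [-575.  994.   65.] [-1010.   -52.  -166.] [1436. 1293.  934.]
scene brass [555.  50.] 66 [-574. 1305.  -63.] [-588.  -52. -127.] [1436. 1316.  934.]
scene brass [74. 53.] 76 [ 238. -528.  331.] [-360. -796.   18.] [ 253. -496.  337.]
scene brass [558.  64.] 39 [-572. 1349. -139.] [-598. 1334. -170.] [-558. 1368. -104.]
scene brass [312. 195.] 206 [445.  96.   5.] [395. -52.  -4.] [1436.  141.  934.]
scene brass [197. 191.] 77 [ 518. -209.   97.] [ 393. -241.   -4.] [ 549. -196.  105.]
scene brass [179. 194.] 76 [ 534. -254.   97.] [ 408. -292.   -3.] [ 560. -242.  104.]
scene
[... 1460 characters left out ...]
0.  -5.] [500. 402.  28.]
side brass [333. 181.] 92 [733. 124.  87.] [708. 102.  81.] [757. 150.  91.]
side brass [287. 189.] 122 [593. 214.   6.] [  443. -1254.    -4.] [ 627.  265. 1035.]
side brass [247. 214.] 144 [446.  90.   6.] [390.  71.  -4.] [475. 134.  23.]
side brass [285. 248.] 22 [ 535. -207.  104.] [  443. -1254.   101.] [ 547. -199. 1035.]
side brass [276. 254.] 63 [ 510. -214.   93.] [ 499. -223.   77.] [ 522. -202.   99.]
side brass [291. 259.] 26 [ 546. -251.  104.] [ 537. -260.  100.] [ 558. -241.  106.]
side brass [282. 265.] 70 [ 523. -259.   93.] [ 511. -268.   78.] [ 534. -242.  101.]
side brass [144. 285.] 28 [ 233. -534.  335.] [ 129. -558.   -3.] [ 243. -191.  348.]
```

View pics/c1.png

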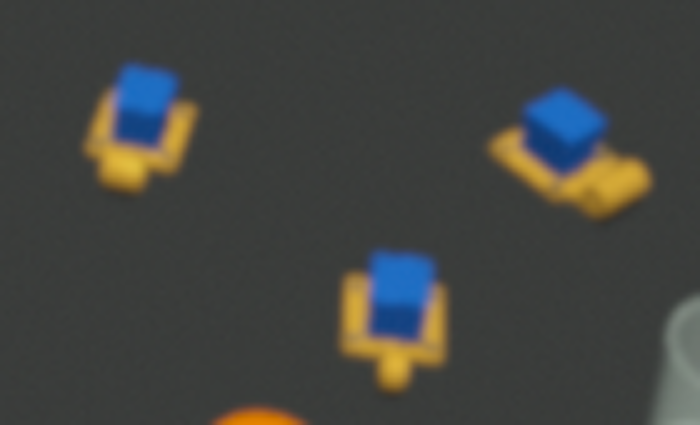

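The scene crop shows a medium barrel at bottom left (crop (122,168), image ≈(310,199)), a narrow one at (395,370) and a wide one at (620,185). So the right leaf is the one at world ≈(430,100). I'll go over the gap first for a wrist-camera look on the way.

Add to h.py:
```python
def delta(xyz,rpy):
    Rt,t=pose(); d=Rt.T@(np.array(xyz)-t); r=R.from_matrix(Rt.T@R.from_euler('xyz',rpy).as_matrix()).as_rotvec()
    print('delta',d.round(1),r.round(4))
```

```bash
python3 -c "
from h import *
delta((450,-240,230),(np.pi,0,.28))"
```

```text
delta [ 325.4 -157.2  -24.8] [-0.0008 -0.      0.1088]
```
delta -0.0008 rx ok. 361 mm: 8 rows. Two calls.

Careful with the scale: shifts go in units of 5 mm and turns go in units of 0.05 rad. That gives: 200 mm is 40, 160 mm is 32, 0.07 rad is 1.4.

Request:
drive_effector(
  steps=[
    {"xyz": [8,-4,-1],"rotvec": [0,0,0.4]},
    {"xyz": [16,-8,-2],"rotvec": [0,0,0.8]},
    {"xyz": [24,-11.8,-3],"rotvec": [0,0,1]},
    {"xyz": [32,-15.6,-4],"rotvec": [0,0,1.2]},
    {"xyz": [40,-19.4,-5],"rotvec": [0,0,1.4]},
  ],
)

```text
clock: 0.65
eef_pos: [357.6, -341.8, 230.6]
eef_rot: [-3.141, 0.0, 0.318]
wrist_force: [0.5, -1.7, -0.1]
finger_gap: 93.6
finger_force: 0.0
```

Request:
drive_effector(
  steps=[
    {"xyz": [8,-4,0],"rotvec": [0,0,0.4]},
    {"xyz": [16,-8,0],"rotvec": [0,0,0.8]},
    {"xyz": [24,-12,0],"rotvec": [0,0,0.8]},
    {"xyz": [25,-12,0],"rotvec": [0,0,0.8]},
    {"xyz": [25,-12,0],"rotvec": [0,0,0.8]},
  ],
)

```text
clock: 1.15
eef_pos: [457.1, -246.6, 230.1]
eef_rot: [-3.141, 0.001, 0.281]
wrist_force: [0.1, 0.6, -0.3]
finger_gap: 94.0
finger_force: 0.0
```

Run:
```python
from h import *
P=pose();print(P[1]); p,d=manip.camera('wrist'); np.savez('pics/w1.npz',p=p,d=d,R=P[0],t=P[1]); cv2.imwrite('pics/w1.png',p[...,::-1])
```

```text
[ 457.1039105  -246.62644482  230.10594729]
```

View pics/w1.png

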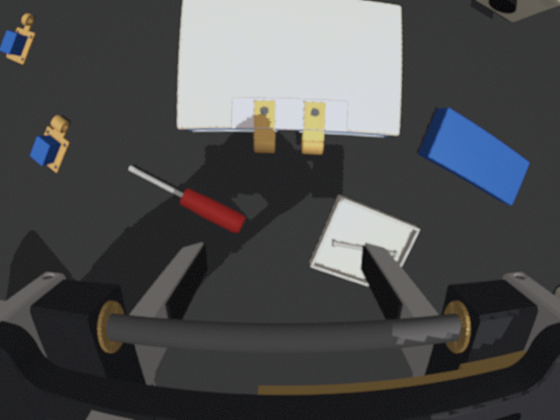

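The wrist view shows the fixed barrels at about (264,140) and (314,142), the gap centre near (289,141), and the case front edge around row 132. The driver (212,210) and the pin tray (365,240) are in front of the case. I'll measure the case top and barrels from this view.

Create gap.py:
```python
from h import *
import sys
f=np.load(sys.argv[1]);p,d,P=f['p'],f['d'],(f['R'],f['t'])
v,u=np.mgrid[0:420,0:560]; uv=np.c_[u.ravel(),v.ravel()]
X=cloud('wrist',uv,d.ravel(),P).reshape(420,560,3)
m=masks(p)['brass'];m[200:]=0
B=[b for b in blobs(m,200) if 200<b[2][0]<400]
print([(b[2].round(),b[1]) for b in B])
hsv=cv2.cvtColor(p,cv2.COLOR_RGB2HSV)
wh=(cv2.inRange(hsv,(0,0,130),(180,60,255))>0)&(v<170)
top=wh&(abs(X[...,2]-70)<8)
print('case top z',np.median(X[top][:,2]))
# case-front and jamb lines
xy=X[top][:,:2].astype(np.float32); r=cv2.minAreaRect(xy); print('top rect',r)
y0=float(sys.argv[2]) if len(sys.argv)>2 else .28
for b in B:
    pts=X[b[0]]; c,s=np.cos(y0),np.sin(y0)
    q=np.c_[pts[:,:2]@np.array([[c,-s],[s,c]]),pts[:,2]]
    k=(q[:,2]>70)&(q[:,2]<103); q=q[k]
    print('brass in yaw frame lo/hi pct',np.percentile(q,[1,5,50,95,99],axis=0).round(1).tolist())
    front=q[q[:,0]<q[:,0].min()+22]
    print(' y edges',np.percentile(front[:,1],[2,98]).round(1),'z max',np.percentile(front[:,2],[50,90,98]).round(1))
```

```bash
python3 gap.py pics/w1.npz
```

```text
[(array([264., 141.]), array([253, 129,  23,  24, 502], dtype=int32)), (array([312., 147.]), array([301, 134,  23,  21, 277], dtype=int32))]
case top z 69.2737902881318
top rect ((603.7453002929688, -211.8180694580078), (149.51441955566406, 241.098876953125), 14.758160591125488)
brass in yaw frame lo/hi pct [[424.4, -354.4, 84.8], [425.7, -353.5, 88.7], [435.7, -344.8, 93.6], [446.3, -336.0, 95.1], [447.4, -335.0, 95.8]]
 y edges [-354.4 -335.1] z max [93.5 94.8 95.5]
brass in yaw frame lo/hi pct [[423.5, -400.8, 79.2], [423.7, -400.1, 85.5], [429.1, -390.4, 92.7], [436.0, -382.1, 94.5], [437.1, -381.7, 94.8]]
 y edges [-400.8 -381.9] z max [92.7 94.2 94.7]
```

Both estimates agree: the gap is at about (518,-234.3,85) and the case yaw at about 0.258. Now the view over the leaf.

```bash
python3 -c "
from h import *
delta((400,97,200),(np.pi,0,-.1))"
```

```text
delta [  40.8 -346.6   30.2] [-2.000e-04  6.000e-04  3.795e-01]
```

Request:
drive_effector(
  steps=[
    {"xyz": [1,-9.6,0.8],"rotvec": [0,0,1.2]},
    {"xyz": [2,-19.2,1.6],"rotvec": [0,0,2.4]},
    {"xyz": [3,-28.8,2.4],"rotvec": [0,0,3.6]},
    {"xyz": [4,-38.4,3.2],"rotvec": [0,0,4.8]},
    {"xyz": [5,-43,4],"rotvec": [0,0,5.4]},
  ],
)

```text
clock: 1.7
eef_pos: [420.2, -32.3, 210.5]
eef_rot: [-3.142, -0.0, 0.006]
wrist_force: [0.3, 0.6, 1.3]
finger_gap: 94.5
finger_force: 0.0
```

```bash
python3 -c "
from h import *
delta((400,97,200),(np.pi,0,-.1))"
```

```text
delta [ -19.4 -129.5   10.5] [-1.00e-04 -5.00e-04  1.06e-01]
```

Request:
drive_effector(
  steps=[
    {"xyz": [-1.4,-9,1],"rotvec": [0,0,0.8]},
    {"xyz": [-2.8,-18,1.8],"rotvec": [0,0,1.6]},
    {"xyz": [-4,-25.6,2.2],"rotvec": [0,0,2.2]},
    {"xyz": [-4,-25.6,2.2],"rotvec": [0,0,2.2]},
    {"xyz": [-4,-25.6,2.2],"rotvec": [0,0,2.2]},
  ],
)

```text
clock: 2.2
eef_pos: [400.3, 93.5, 199.5]
eef_rot: [3.141, -0.0, -0.101]
wrist_force: [-0.7, -0.9, -0.7]
finger_gap: 94.3
finger_force: 0.0
```

Run:
```python
from h import *
P=pose();print(P[1]); p,d=manip.camera('wrist'); np.savez('pics/w2.npz',p=p,d=d,R=P[0],t=P[1]); cv2.imwrite('pics/w2.png',p[...,::-1])
for k,m in masks(p).items():
    for l,s,c in blobs(m,60):
        v,u=np.nonzero(l); X=cloud('wrist',np.c_[u,v],d[v,u],P)
        q=X[(X[:,2]>-3)&(X[:,2]<45)]
        if len(q)>50: print(k,c.round(),s[4],np.median(q,0).round(1),[np.round(a,1) for a in cv2.minAreaRect(q[:,:2].astype(np.float32))], np.percentile(q[:,2],[5,50,95]).round(1))
```

```text
[400.34996399  93.54010317 199.49736076]
blue [152.  59.] 854 [575.6 221.8  33.8] [array([577.4, 225.4]), array([30.5, 33.8]), np.float64(78.9)] [17.5 33.8 35.5]
blue [271. 175.] 762 [428.8 104.4  34.1] [array([428.2, 104.6]), array([26.6, 31.8]), np.float64(71.5)] [32.7 34.1 35.4]
blue [ 85. 178.] 752 [453.7 333.2  33.6] [array([458.9, 345.2]), array([55.4, 34.4]), np.float64(48.2)] [14.3 33.6 35.2]
brass [163.  49.] 498 [605.1 215.4   4. ] [array([592.3, 223.9]), array([53.4, 83.4]), np.float64(78.3)] [-0.7  4.  18.7]
brass [274. 162.] 1242 [444.1  96.    3.8] [array([438.3, 101.1]), array([52.1, 81.2]), np.float64(70.7)] [-0.7  3.8 17.6]
brass [ 87. 164.] 871 [478.3 346.9   4.4] [array([465.4, 349.6]), array([89.6, 54.5]), np.float64(38.9)] [ 0.4  4.4 19. ]
```

View pics/w2.png

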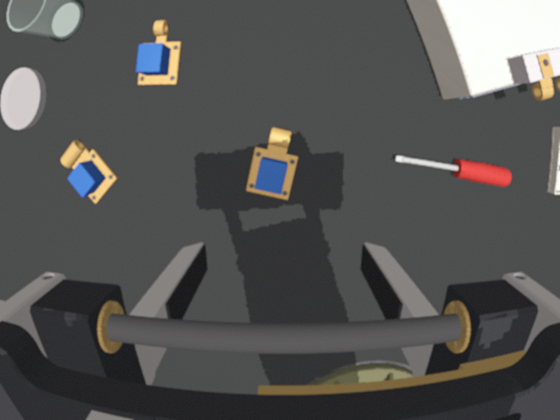

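The wrist view shows the right leaf at (272,170) with its barrel at (280,138); the narrow leaf is at (158,60) and the wide one at (90,175). The neighbours are more than 150 mm away, so the grasp is clear. A width and two-view height check, then move above.

Run:
```python
from h import *
f=np.load('pics/w2.npz');p,d,P=f['p'],f['d'],(f['R'],f['t'])
b=min(blobs(masks(p)['brass'],60),key=lambda b:abs(b[2]-[274,162]).sum())[0]
v,u=np.nonzero(b);X=cloud('wrist',np.c_[u,v],d[v,u],P);q=X[(X[:,2]>12)&(X[:,2]<25)]
r=cv2.minAreaRect(q[:,:2].astype(np.float32));print('barrel',r,q[:,2].max())
g=np.load('pics/scene0.npz')['p']; 
def topc(n,p,z,c0):
    pass
sb=min(blobs(masks(g)['blue'],60),key=lambda b:abs(b[2]-[313,185]).sum())
print('block tri scene/wrist',tri('scene',sb[2],'wrist',[271,175],None,P))
delta((427.2,105,60),(np.pi,0,-.337)); print(manip.read_state()['joints'].round(2))
```

```text
barrel ((467.4613037109375, 91.6247787475586), (22.208372116088867, 18.543439865112305), 71.19654846191406) 20.09482493967994
block tri scene/wrist (array([428.16520522, 105.06355128,  29.17283441]), np.float64(1.0380357955457689))
delta [ 25.3 -14.7 139.5] [ 2.000e-04 -2.000e-04  2.351e-01]
[ 0.14 -0.01  1.89 -0.    1.26  1.81]
```

Request:
drive_effector(
  steps=[
    {"xyz": [1.6,-1,8],"rotvec": [0,0,1.6]},
    {"xyz": [3.4,-2,16],"rotvec": [0,0,3.2]},
    {"xyz": [5.1,-3,24],"rotvec": [0,0,4.7]},
    {"xyz": [5.1,-3,28],"rotvec": [0,0,4.7]},
    {"xyz": [5.1,-3,28],"rotvec": [0,0,4.7]},
  ],
  jaw=64,
)

```text
clock: 2.75
eef_pos: [426.2, 104.7, 57.2]
eef_rot: [3.139, 0.004, -0.338]
wrist_force: [0.0, 0.1, 0.6]
finger_gap: 64.4
finger_force: 0.0
```

```bash
python3 -c "
from h import *
delta((427.5,105.2,9),(np.pi,0,-.337))"
```

```text
delta [ 1.2 -1.  48.2] [ 0.0024  0.0043 -0.0013]
```

Converted, 48 mm is 9.6, 44 mm is 8.8.

Request:
drive_effector(
  steps=[
    {"xyz": [0.1,0,5]},
    {"xyz": [0.1,0,8.8]},
    {"xyz": [0.1,0,9.6]},
    {"xyz": [0.1,0,9.6]},
    {"xyz": [0.1,0,9.6]},
  ],
)

```text
clock: 3.25
eef_pos: [428.6, 106.1, 12.8]
eef_rot: [-3.141, -0.002, -0.337]
wrist_force: [0.1, 0.0, -0.3]
finger_gap: 64.0
finger_force: 0.0
```

Converted, 3 mm is 0.6, -1 mm is -0.2.

Request:
drive_effector(
  steps=[
    {"xyz": [-0.2,0.2,0.6]},
    {"xyz": [-0.2,0.2,0.6]},
    {"xyz": [-0.2,0.2,0.6]},
  ],
)

```text
clock: 3.55
eef_pos: [426.6, 105.8, 8.7]
eef_rot: [-3.141, -0.0, -0.336]
wrist_force: [-0.8, 0.0, -0.0]
finger_gap: 63.8
finger_force: 0.0
```

Request:
drive_effector(
  steps=[
    {},
    {},
    {},
    {},
    {},
  ],
  jaw=15,
  grip_n=35,
)

```text
clock: 4.05
eef_pos: [426.5, 105.7, 8.4]
eef_rot: [3.141, 0.0, -0.336]
wrist_force: [0.9, -0.5, 0.4]
finger_gap: 29.8
finger_force: 35.0
```

Request:
drive_effector(
  steps=[
    {},
    {},
    {},
    {},
    {},
  ],
)

```text
clock: 4.55
eef_pos: [426.5, 105.7, 8.4]
eef_rot: [3.142, 0.0, -0.336]
wrist_force: [-0.2, -0.8, 0.0]
finger_gap: 29.5
finger_force: 35.0
```

Gripped at 35 N with the opening at 29.5 mm. Lift, then measure the leaf in hand.

Request:
drive_effector(
  steps=[
    {"xyz": [0,0,-4]},
    {"xyz": [0,0,-10]},
    {"xyz": [0,0,-18]},
    {"xyz": [0,0,-25]},
    {"xyz": [0,0,-28]},
  ],
)

```text
clock: 5.05
eef_pos: [427.4, 106.0, 151.5]
eef_rot: [-3.14, -0.004, -0.336]
wrist_force: [-0.3, -0.3, -1.5]
finger_gap: 29.7
finger_force: 35.0
```

Request:
drive_effector(
  steps=[
    {},
    {},
    {},
  ],
)

```text
clock: 5.35
eef_pos: [425.9, 105.7, 147.1]
eef_rot: [3.141, 0.002, -0.336]
wrist_force: [0.1, 0.1, -2.2]
finger_gap: 29.6
finger_force: 35.0
```

Create hand.py:
```python
from h import *
import sys
P=pose(); p,d=manip.camera('wrist'); np.savez(sys.argv[1]+'.npz',p=p,d=d,R=P[0],t=P[1]); cv2.imwrite(sys.argv[1]+'.png',p[...,::-1])
m=masks(p)['brass']
v,u=np.nonzero(m);X=cloud('wrist',np.c_[u,v],d[v,u],P); T=(X-P[1])@P[0]   # tool coords
k=(abs(T[:,0])<80)&(abs(T[:,1])<35)&(T[:,2]>-20)&(T[:,2]<20)
T=T[k]; print(len(T),T.min(0).round(1),T.max(0).round(1), u[k].min(),u[k].max(),v[k].min(),v[k].max())
pl=T[(T[:,0]<24)]; print('near x<24: z pct',np.percentile(pl[:,2],[5,50,95]).round(1) if len(pl) else None)
b=T[T[:,0]>30]; print('barrel x,y pct',np.percentile(b,[1,50,99],axis=0).round(1).tolist())
top=b[b[:,2]<np.percentile(b[:,2],35)]; print('crown mean',top.mean(0).round(1),'min z',np.percentile(b[:,2],2).round(1))
print('rect',cv2.minAreaRect(b[:,:2].astype(np.float32)), cv2.minAreaRect(T[:,:2].astype(np.float32)))
```

```bash
python3 hand.py pics/w3
```

```text
428 [  9.8 -25.5 -10.8] [53.  23.8  8.6] 242 325 172 242
near x<24: z pct [4.1 4.5 4.7]
barrel x,y pct [[34.4, -11.5, -10.2], [37.5, -0.3, -6.5], [52.9, 10.4, -1.2]]
crown mean [38.8 -1.  -8.5] min z -9.8
rect ((42.70570755004883, -0.5516624450683594), (21.96259117126465, 20.582677841186523), 89.9147720336914) ((35.12200927734375, -6.448192596435547), (52.16633224487305, 36.18891143798828), 71.72920989990234)
```

View pics/w3.png

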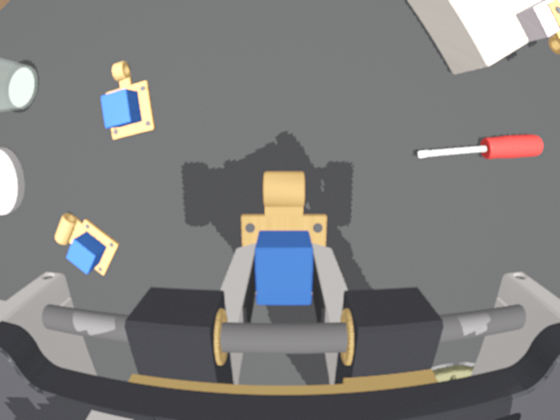

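The leaf hangs level and square: barrel at (284,188), plate corners at (250,228) and (318,228), block at (284,267). In the tool frame the hole is at ≈(43,-0.5,-1.2). Next is the standoff in front of the gap.

```bash
python3 -c "
from h import *
delta((399,-266,130),(np.pi,0,.258))"
```

```text
delta [ 97.2 359.7  17.4] [ 4.000e-04  2.300e-03 -5.942e-01]
```

Request:
drive_effector(
  steps=[
    {"xyz": [1.6,7,0],"rotvec": [0,0,-1.4]},
    {"xyz": [4,16,0.4],"rotvec": [0,0,-3]},
    {"xyz": [6.6,25,0.8],"rotvec": [0,0,-4.4]},
    {"xyz": [9.2,34,1.2],"rotvec": [0,0,-5.8]},
    {"xyz": [11.6,43,1.6],"rotvec": [0,0,-7.2]},
  ],
)

```text
clock: 5.9
eef_pos: [409.6, -118.0, 139.6]
eef_rot: [-3.141, 0.001, 0.027]
wrist_force: [0.9, -0.3, -1.5]
finger_gap: 29.6
finger_force: 35.0
```

Request:
drive_effector(
  steps=[
    {},
  ],
)

```text
clock: 6.0
eef_pos: [409.4, -120.4, 139.4]
eef_rot: [-3.142, 0.002, 0.022]
wrist_force: [-0.0, 1.1, -2.5]
finger_gap: 29.7
finger_force: 35.0
```

```bash
python3 -c "
from h import *
delta((399,-266,130),(np.pi,0,.258))"
```

```text
delta [-13.5 145.4   9.4] [-2.000e-04  1.700e-03 -2.362e-01]
```

Converted, 145 mm is 29, 125 mm is 25, -0.236 rad is -4.72.

Request:
drive_effector(
  steps=[
    {"xyz": [-0.8,8,0.6],"rotvec": [0,0,-1.4]},
    {"xyz": [-1.6,17,1.2],"rotvec": [0,0,-2.8]},
    {"xyz": [-2.4,25,1.8],"rotvec": [0,0,-4]},
    {"xyz": [-2.7,29,1.9],"rotvec": [0,0,-4.72]},
    {"xyz": [-2.7,29,1.9],"rotvec": [0,0,-4.72]},
  ],
)

```text
clock: 6.5
eef_pos: [399.8, -262.9, 129.8]
eef_rot: [-3.14, 0.001, 0.258]
wrist_force: [0.9, -0.2, -2.8]
finger_gap: 30.1
finger_force: 35.0
```

Request:
drive_effector(
  steps=[
    {"xyz": [0,0,4]},
    {"xyz": [0,0,8]},
    {"xyz": [0,0,9.2]},
    {"xyz": [0,0,9.2]},
    {"xyz": [0,0,9.2]},
  ],
)

```text
clock: 7.0
eef_pos: [400.7, -261.3, 85.6]
eef_rot: [3.141, -0.0, 0.26]
wrist_force: [-0.4, 0.4, -1.0]
finger_gap: 30.0
finger_force: 35.0
```

```bash
python3 hand.py pics/w4; python3 gap.py pics/w4.npz .258
python3 -c "
from h import *
delta((476.6,-245.8,83.8),(np.pi,0,.258))"
```

```text
3335 [  7.8 -25.  -12.5] [53.5 25.5 10. ] 241 326 171 245
near x<24: z pct [3.8 4.8 5.8]
barrel x,y pct [[30.3, -10.6, -11.5], [44.4, -0.0, -9.1], [53.1, 11.1, 5.5]]
crown mean [ 43.6   0.4 -10.4] min z -11.3
rect ((41.79688262939453, 0.25324535369873047), (22.131433486938477, 23.477384567260742), 89.8521728515625) ((30.68772315979004, 0.24327850341796875), (45.6629524230957, 50.48618698120117), 0.05524072423577309)
[(array([244.,   8.]), array([226,   0,  38,  17, 619], dtype=int32)), (array([337.,   9.]), array([318,   0,  38,  20, 664], dtype=int32)), (array([246.,  45.]), array([ 227,   22,   40,   47, 1741], dtype=int32)), (array([334.,  46.]), array([ 314,   23,   40,   47, 1679], dtype=int32)), (array([283., 185.]), array([ 263,  171,   42,   29, 1179], dtype=int32))]
case top z 69.19723566470532
top re
[... 434 characters left out ...]
67.0, -372.7, 102.7]]
 y edges [-390.6 -372.8] z max [101.3 102.2 102.6]
brass in yaw frame lo/hi pct [[431.7, -344.7, 84.4], [432.4, -344.2, 87.1], [442.5, -335.3, 93.6], [454.1, -326.3, 95.1], [455.1, -325.3, 95.6]]
 y edges [-344.7 -325.6] z max [93.5 94.8 95.4]
brass in yaw frame lo/hi pct [[431.5, -391.4, 80.6], [432.2, -390.5, 86.4], [442.8, -381.6, 93.6], [453.9, -372.3, 95.1], [455.0, -371.8, 95.6]]
 y edges [-391.  -371.9] z max [93.5 94.8 95.5]
brass in yaw frame lo/hi pct [[360.2, -365.9, 87.3], [360.8, -364.9, 89.0], [367.6, -354.8, 95.1], [373.5, -345.2, 96.7], [373.9, -344.1, 97.2]]
 y edges [-365.7 -344.5] z max [95.1 96.4 97. ]
delta [77.3  4.3  2.1] [ 0.0009 -0.0008  0.0019]
```

View pics/w4.png

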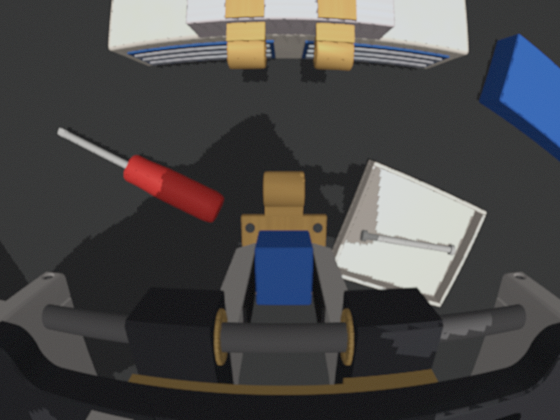

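The standoff view shows the leaf barrel at (284,185) and the fixed barrels at (247,52) and (335,52). The leaf is about 3.3 mm too far left and 1.7 mm too high, with 77.5 mm still to go. I'll correct and go part way, then check again.

Request:
drive_effector(
  steps=[
    {"xyz": [2,0.4,0.2]},
    {"xyz": [5,0.66,0.34]},
    {"xyz": [8,0.66,0.34]},
    {"xyz": [10,0.66,0.34]},
    {"xyz": [10,0.66,0.34]},
  ],
)

```text
clock: 7.55
eef_pos: [450.6, -251.5, 83.3]
eef_rot: [3.141, -0.0, 0.261]
wrist_force: [-0.8, 0.0, -1.4]
finger_gap: 29.9
finger_force: 35.0
```

Request:
drive_effector(
  steps=[
    {},
    {},
    {},
  ],
)

```text
clock: 7.85
eef_pos: [449.1, -252.1, 83.3]
eef_rot: [-3.142, 0.0, 0.259]
wrist_force: [0.5, -0.1, -1.1]
finger_gap: 29.4
finger_force: 35.0
```

```bash
python3 hand.py pics/w5; python3 gap.py pics/w5.npz .258
```

```text
5507 [  7.7 -33.1 -13.2] [79.9 33.7 10. ] 219 348 123 245
near x<24: z pct [3.8 4.8 5.8]
barrel x,y pct [[30.5, -32.4, -12.0], [64.4, -2.7, -9.6], [79.4, 32.6, 5.3]]
crown mean [ 65.2  -5.4 -10.8] min z -11.8
rect ((54.85614013671875, 0.1197967529296875), (49.760555267333984, 66.82674407958984), 0.40688878297805786) ((43.66266632080078, 0.040309906005859375), (72.1480484008789, 66.82674407958984), 0.4068887233734131)
[(array([232.,  79.]), array([ 217,   59,   39,   50, 1025], dtype=int32)), (array([338.,  74.]), array([312,  60,  39,  45, 532], dtype=int32)), (array([239., 137.]), array([ 218,  115,   42,   42, 1504], dtype=int32)), (array([328., 144.]), array([307, 122,  42,  36, 917], dtype=int32)), (array([283., 185.]), array([ 263,  171,   42,   29, 1179], dtype=int32))]
case top z 69.23779434850687
top 
[... 386 characters left out ...]
476.4, -387.1, 101.3], [480.9, -373.2, 102.3], [481.3, -372.8, 102.7]]
 y edges [-390.8 -372.8] z max [101.3 102.1 102.6]
brass in yaw frame lo/hi pct [[431.7, -344.9, 79.7], [433.1, -344.4, 87.4], [442.4, -336.1, 93.6], [451.6, -326.3, 95.1], [452.7, -325.4, 95.6]]
 y edges [-344.8 -325.7] z max [93.5 94.8 95.4]
brass in yaw frame lo/hi pct [[431.9, -391.6, 78.8], [432.6, -390.7, 85.6], [438.3, -381.5, 93.0], [445.0, -372.1, 94.6], [447.5, -371.7, 95.1]]
 y edges [-391.3 -371.7] z max [93.  94.2 94.9]
brass in yaw frame lo/hi pct [[409.3, -369.4, 84.7], [409.9, -368.4, 86.5], [416.7, -358.3, 92.8], [422.6, -348.7, 94.4], [423.0, -347.6, 94.9]]
 y edges [-369.3 -347.9] z max [92.8 94.1 94.8]
```

Request:
drive_effector(
  steps=[
    {"xyz": [1.6,-0.04,-0.1]},
    {"xyz": [3.2,-0.04,-0.1]},
    {"xyz": [4.6,-0.04,-0.1]},
    {"xyz": [5.66,-0.04,-0.1]},
    {"xyz": [5.66,-0.04,-0.1]},
  ],
)

```text
clock: 8.4
eef_pos: [477.4, -244.2, 83.6]
eef_rot: [-3.141, 0.0, 0.261]
wrist_force: [0.2, -0.2, -1.7]
finger_gap: 29.8
finger_force: 35.0
```

Request:
drive_effector(
  steps=[
    {},
    {},
    {},
    {},
  ],
)

```text
clock: 8.8
eef_pos: [476.6, -244.6, 83.8]
eef_rot: [3.142, -0.0, 0.26]
wrist_force: [-0.5, 0.1, -1.2]
finger_gap: 29.8
finger_force: 35.0
```

```bash
python3 hand.py pics/w6; python3 gap.py pics/w6.npz .258; python3 -c "
import cv2;a=cv2.imread('pics/w6.png')[100:280,180:390];cv2.imwrite('pics/c6.png',cv2.resize(a,None,fx=3,fy=3))"
```

```text
7001 [  7.7 -33.4 -19.9] [80.  34.  10.4] 218 348 122 245
near x<24: z pct [3.8 4.8 5.8]
barrel x,y pct [[30.9, -32.3, -18.6], [47.3, -14.4, -10.1], [79.2, 32.5, 5.2]]
crown mean [ 63.7 -19.7 -16. ] min z -18.4
rect ((54.87702941894531, 0.3449668884277344), (49.67832565307617, 67.5407485961914), 1.0488067865371704) ((43.89297866821289, 0.3195152282714844), (67.48686218261719, 72.24665832519531), 89.884521484375)
[(array([237., 143.]), array([ 218,  116,   38,   50, 1536], dtype=int32)), (array([240., 184.]), array([ 220,  169,   41,   31, 1236], dtype=int32)), (array([284., 186.]), array([ 263,  171,   42,   29, 1175], dtype=int32)), (array([326., 191.]), array([307, 170,  42,  30, 605], dtype=int32))]
case top z 69.25171369121082
top rect ((587.68994140625, -216.15957641601562), (116.68203735351562, 240.29798889160156), 14.90406608581543)
brass in yaw frame lo/hi pct [[457.0, -344.2, 99.7], [457.9, -343.6, 100.2], [467.1, -335.3, 101.3], [479.5, -326.4, 102.3], [481.2, -325.7, 102.7]]
 y edges [-344.1 -326. ] z max [101.3 102.1 102.5]
brass in yaw frame lo/hi pct [[437.7, -344.8, 78.8], [438.4, -344.5, 92.2], [446.2, -335.6, 93.9], [453.6, -326.1, 95.1], [454.2, -325.3, 95.4]]
 y edges [-344.8 -325.4] z max [93.9 94.8 95.3]
brass in yaw frame lo/hi pct [[437.8, -369.2, 85.5], [438.4, -368.2, 87.2], [445.1, -358.0, 93.2], [451.1, -348.5, 94.9], [451.5, -347.4, 95.6]]
 y edges [-369.  -347.7] z max [93.2 94.6 95.3]
brass in yaw frame lo/hi pct [[437.2, -391.8, 77.1], [438.0, -391.1, 80.1], [442.0, -379.8, 93.6], [447.7, -372.0, 94.9], [451.8, -371.9, 95.3]]
 y edges [-391.6 -371.9] z max [93.6 94.5 95.2]
```

View pics/c6.png

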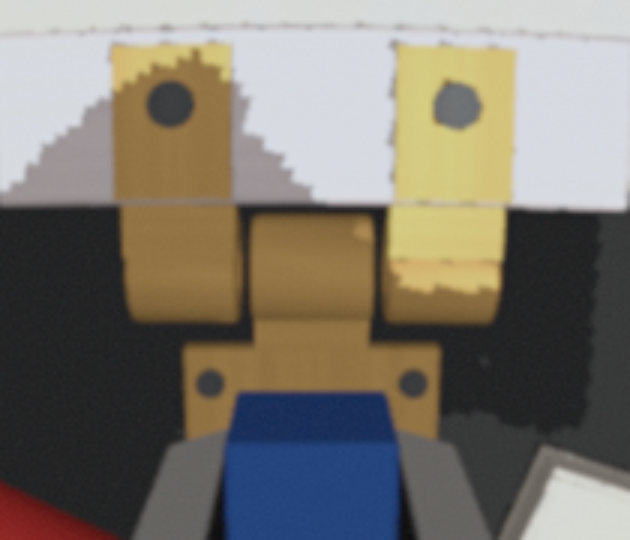

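The crop shows the leaf barrel at (312,270) centred between the fixed barrels, with even gaps at x≈245 and x≈380 and the lower edges level at about row 320. Residuals are below 0.5 mm and there is no contact force. Handing in.

```bash
python3 -c "
from h import *
print(manip.read_state()['wrist_force'],manip.sign_off())"
```

```text
the job is handed in; nothing more can be done
[-0.08048003 -0.29198269 -1.3013523 ] None
```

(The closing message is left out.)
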